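# Scan the parts box behind the bottle

### The job

Book the orange parts box into stock: move the squeeze bottle that stands in front of it out of the way, standing it upright in the grey paint tray. Then take the scanner from its dock and, without touching the easel or the box, point its lens squarely at the middle of the orange box's code label from about 7 cm away and hold it steady for two seconds. Finally put the scanner back in its dock, lens down, without spilling the bottle or disturbing the other jars and tools.

Things in the scene. Friction and masses are not known exactly. Their poses are not given: they have to be found in the camera images.
- bottle: white squeeze bottle with a green band and green nozzle, standing in front of the orange box and blocking the way to its label; round body 40 mm across up to 122 mm high, then a narrow nozzle up to 150 mm; 120 g. Origin: centre of its underside, z up along the bottle.
- tray: dark grey open paint tray, fixed, 150 (x) by 120 (y) mm, rim 22 mm high, walls and floor about 4 mm. Two paint jars stand in its +x half; its -x half is empty (middle of the free part: x = -30 mm, y = 0 in its frame). Origin: centre of its underside on the table, z up.
- scanner: hand-held code scanner, an upright bar 156 mm long standing lens down in its dock; head (the lowest 38 mm) yellow, 32 mm square; grip from 38 to 147 mm above the lens black, 26 mm square; small yellow end cap 16 mm square above it; 140 g. Origin: centre of the lens face (the underside), z runs from the lens up along the bar, x and y are square to the grip's flat faces; it looks along its -z.
- lens (a point): centre of the scanner's red lens (its origin point), on the end face of the head.
- dock: black charging dock, fixed: a base plate 100 mm square and 6 mm thick with a square well in its middle, 46 mm wide inside, its floor 6 mm and its rim 46 mm above the table. Origin: centre of its underside, z up, x and y along the well's walls.
- easel_orange: fixed plywood easel, 110 mm wide (y), carrying a white parts box with an orange lid that slopes up away from the robot at 40 degrees; about 120 mm deep, top edge about 95 mm high; its two back legs are painted orange. Origin: on the table under the lower front edge of the board, z up, x towards its back.
- label_orange: white label 44 by 60 mm with a black square code, on the orange lid, the target. Origin: its centre, about 65 mm above the table. z stands out square from the label (40 degrees from vertical, towards the easel's front), x runs up the slope, y across it.
- easel_blue: the same easel with a blue-lidded box and blue back legs and the same kind of label; not to be scanned. Origin and axes as for the orange one.
- jar_red: paint jar with a red band in the tray, 32 mm across, 55 mm high. Origin: centre of its underside.
- jar_blue: paint jar with a blue band in the tray, same size. Origin: centre of its underside.
- jar_yellow: paint jar with a yellow band on the table, same size. Origin: centre of its underside.
- jar_green: paint jar with a green band on the table beside the easels, same size. Origin: centre of its underside.
- thinner: can with a blue label beside the easels, 52 mm across, 110 mm high. Origin: centre of its underside.
- tape: yellow roll of tape lying flat, 60 mm across, 18 mm high. Origin: centre of its underside.
- brush: paint brush lying on the table, 170 mm long. Origin: middle of its underside.
Not all that is in view belongs to the job. Leave any purple look-alike of the bottle alone.

How it is judged (in metres and radians):
On the way, in this order (a step that is already met when the one before it is completed fails the run):
1. the bottle stands upright in the tray, released (x of bottle in the frame of tray between -0.056 and 0.056 m and y of bottle in the frame of tray between -0.042 and 0.042 m and z of bottle in the frame of tray below 0.015 m and angle between bottle's own z axis and vertical below 0.15 rad and contact force between the fingers and bottle below 0.2 N and linear speed of bottle below 0.03 m/s), for 0.2 s.
2. the held scanner is steady for 1.5 s, lens 45 to 100 mm off the orange box's label, within 16 mm of its middle in x and y, square to it within 0.21 rad (x of lens in the frame of label_orange between -0.016 and 0.016 m and y of lens in the frame of label_orange between -0.016 and 0.016 m and z of lens in the frame of label_orange between 0.045 and 0.1 m and angle between the z axis of scanner and the z axis of label_orange, either way round below 0.21 rad and contact force between the fingers and scanner above 1 N and linear speed of scanner below 0.02 m/s and angular speed of scanner below 0.15 rad/s), for 1.5 s.
At the end, for the whole second after the job is handed in: Both released and at rest: the bottle upright (within 0.15 rad) on the tray's floor, its centre within 56 mm (x) and 42 mm (y) of the tray's middle; the scanner lens down on the floor of the dock's well (within 14 mm of its middle in x and y, 14 mm above the table, 0.3 rad of upright) (all of step 1 and x of lens in the frame of dock between -0.014 and 0.014 m and y of lens in the frame of dock between -0.014 and 0.014 m and z of lens in the frame of dock below 0.014 m and angle between scanner's own z axis and vertical below 0.3 rad and linear speed of scanner below 0.03 m/s and contact force between the fingers and scanner below 0.2 N); the robot touches nothing.
It fails at once if the scanner touches either easel, its box or its label (over 0.5 N) (contact force between scanner and easel_orange above 0.5 N or contact force between scanner and easel_blue above 0.5 N).
It fails at once if the bottle is tipped more than 0.7 rad (angle between bottle's own z axis and vertical above 0.7 rad).
It fails at once if a jar, the can, the tape or the brush is moved more than 30 mm, or a jar or the can is tipped more than 0.5 rad (distance of any of jar_red, jar_blue, jar_yellow, jar_green, thinner, tape, brush from where it was at the start of the episode above 0.03 m or angle between any of jar_red, jar_blue, jar_yellow, jar_green, thinner's own z axis and vertical above 0.5 rad).
It also fails if it takes over 70 s, if anything falls off the work surface, if the arm or the gripper's body presses on something with over 40 N, if the wrist force passes 120 N, or if a joint passes its speed limit or range.

### The arm

A 6-joint arm with a two-finger parallel gripper is mounted at the origin on the work surface. World frame = base frame: x ahead of the robot, y to its left, z up, the work surface at z = 0. Lengths are in m, angles in degrees, forces in N, time in s.
With the tool pointing down it reaches from about 0.4 to 0.825 m from the base axis. Payload 7 kg.
Tool frame: the origin (TCP) lies at the centre of the arm's flange, where the gripper is bolted on; the fingertips stand 178 mm ahead of it and the grasp point (between the pads) lies 159 mm ahead of it; z points along the fingers, y is the line along which they close (so a half turn about z gives the same grasp; the last joint's range is limited). The gripper opens to 88 mm and grips with 3 to 60 N. Pads are 19 mm wide; open, the fingers measure 130 mm over their backs; the gripper's body (78 mm by 193 mm) begins 47 mm behind the grasp point.
Start: joints at [80.621, 20.546, 0.682, 0, -70.136, -16.507], TCP at [0.295, 0.607, 0.405] pointing down, gripper open.
Joint ranges: [-176.03, 176.03], [-82.01, 121.73], [-58.28, 71.71], [-173.87, 95.51], [-174.79, -0.11], [-173.66, 173.66]. Speed limits (degrees/s): [136.94, 136.94, 172.46, 180, 180, 180].

### API

Orientations are given as [roll, pitch, yaw] about the fixed x, y, z axes, in that order (R = Rz(yaw) Ry(pitch) Rx(roll)).
In Python, from plant import telemetry, snapshot, workorder, nets gives the robot as it stands.
- The arm moves only by the shell command python3 -m creep 'ROWS'. ROWS is JSON, a list that holds one entry, the list of rows, each a list of 5 numbers: the shift along the tool's x, y, z normalised to -1 to 1, where 1 is 0.2 m, then the turn about the tool's z normalised to -1 to 1, where 1 is pi/2 rad, then the opening, from 0 (shut) to 1 (fully open). In form: [[[x, y, z, spin, hand], ...]]. A call has 1 to 8 rows; each row shifts and turns the commanded pose from where the row before left it, along the tool's axes as they then stand; what a row does not reach is not made up. A row lasts 1/12 s, in which the tool goes at most 41.7 mm and 7.16 degrees, less where a joint would pass 70% of its speed; a pose out of reach is approached as far as the arm can. A call with a number of a shift or a turn outside -1 to 1 is refused whole. A call with a gripper value outside its range is refused whole. The fingers move at their own pace and stop on an object; the grip force is fixed at half the most. Time passes only in rows, so rows that do not move let the fingers close. It gives the time, the measured TCP pose, the force, the opening and the grip force at its end, in the units of the state.
- telemetry.get_obs(): the state, without advancing time (a new reading comes with each control period).
- snapshot(name): name is "scene" or "side" or "wrist"; returns a dict with "frame" (480x640x3 uint8, red, green, blue), "fx", "fy", "cx", "cy" (pixels), "rvec" (rotation vector, rad) and "tvec" (3), from world to camera coordinates, as OpenCV has them; the wrist camera has in their place "mount" (4x4, takes a point from camera to tool coordinates, whose origin is the TCP and whose axes are the flange's). Camera axes: x right, y down, z forward; pixel columns grow to the right and rows downward; lengths in m; the calibration is good to about 2 mm. A picture is of the moment at which its call begins: read the wrist's pose just before it. There is no depth.
- workorder.close_job(): hands the job in; it is judged then, once.
Trained networks look in a picture, given as the dict that the camera call returned (one of the last four; its "shot" number tells which), for a name from the list of things; names that differ only in an ending like _2 or _b are one class to them, and where a whole thing is asked for, a point or a joint stands for the part that bears it (a point fixed in the world has none). Each returns a list of dicts, best first, with "confidence" (0 to 1); they miss things now and then, are a little off and sometimes report something else, mostly with a low value. They report only what shows in the picture. A call takes as long as a camera call. They do not tell look-alikes from the thing itself.
- nets.find_in(picture, query): "uv" ([column, row] in pixels, amid what is visible of it).
- nets.masks_of(picture, query): "region" (480x640 bool, what is visible of it) and "uv" ([column, row] in pixels, amid what is visible of it).
- nets.landmark_of(picture, query): "uv" ([column, row] in pixels: a listed point, or the origin of a listed thing).
The state is a dict: "clock": time; "joint_pos": joint angles; "qvel": joint speeds; "tau": joint torques, N m; "tool_pos": TCP position; "orientation": TCP orientation; "force": force on the tool from outside, world axes, zero at the start; "moment": the same for the moment, N m; "opening": finger opening in m; "gripper_force": force on a finger pad.
Only numpy, scipy, OpenCV 4.12 (cv2) and the standard library are available. Lean on these libraries where they do the work, as an engineer would, in place of code of your own. Each camera call takes 0.05 s, during which the arm holds its last target. There are 200 camera calls.

## Working session

There is one attempt and no reset: what is moved stays moved. The work goes in short steps, Python scripts to look and compute and a shell command to move; the robot and the scene stay as the last step left them, time stands still between calls to the robot, and variables do not carry over. Pictures are saved under pics/ and viewed, at most 10 in all, crops included, and the job is handed in when it is done.

```bash
mkdir -p pics; ls; cat > h.py <<'E'
import numpy as np, cv2
from scipy.spatial.transform import Rotation as Ro
from plant import telemetry, snapshot, workorder, nets
def save(p,n,crop=None,s=1):
    f=p["frame"][:,:,::-1]
    if crop: f=f[crop[1]:crop[3],crop[0]:crop[2]]
    cv2.imwrite("pics/"+n,cv2.resize(f,None,fx=s,fy=s,interpolation=cv2.INTER_CUBIC))
def cam(p,o=None):
    """K, R, t world->camera"""
    K=np.array([[p["fx"],0,p["cx"]],[0,p["fy"],p["cy"]],[0,0,1]])
    if "mount" in p:
        T=np.eye(4);T[:3,:3]=Ro.from_euler("xyz",o["orientation"],degrees=True).as_matrix();T[:3,3]=o["tool_pos"]
        M=np.linalg.inv(T@np.array(p["mount"]));return K,M[:3,:3],M[:3,3]
    return K,cv2.Rodrigues(np.array(p["rvec"],float))[0],np.array(p["tvec"],float).ravel()
def ray(c,uv):
    K,R,t=c; d=R.T@np.linalg.inv(K)@np.array([uv[0],uv[1],1.]);return -R.T@t,d/np.linalg.norm(d)
def onz(c,uv,z):
    o,d=ray(c,uv);return o+d*(z-o[2])/d[2]
def proj(c,P):
    K,R,t=c;q=(K@(R@np.atleast_2d(P).T+t[:,None])).T;return q[:,:2]/q[:,2:]
def tri(c1,u1,c2,u2):
    a,b=cam_P(c1),cam_P(c2);X=cv2.triangulatePoints(a,b,np.array(u1,float),np.array(u2,float));return (X[:3]/X[3]).ravel()
def cam_P(c): return c[0]@np.c_[c[1],c[2]]
E
python3 - <<'E'
from h import *
s=snapshot("scene");d=snapshot("side")
save(s,"scene.png");save(d,"side.png")
cs,cd=cam(s),cam(d)
print(telemetry.get_obs())
for n in "bottle tray scanner lens dock easel_orange label_orange easel_blue label_blue jar_red jar_blue jar_yellow jar_green thinner tape brush".split():
    try:
        a=nets.landmark_of(s,n);b=nets.landmark_of(d,n)
    except Exception as e: print(n,e);continue
    f=lambda L,c:[(np.round(x["uv"]).astype(int).tolist(),round(x["confidence"],2),onz(c,x["uv"],0)[:2].round(3).tolist()) for x in L[:3]]
    print(n,f(a,cs),"|",f(b,cd), tri(cs,a[0]["uv"],cd,b[0]["uv"]).round(3) if a and b else "")
E
```

```text
pics
{'clock': 0.1, 'joint_pos': array([ 8.06200166e+01,  2.05880402e+01,  6.39566247e-01, -1.73956969e-02,
       -7.01337310e+01, -1.65054983e+01]), 'qvel': array([-0.00097149, -0.10963437,  0.05499109,  0.09333148, -0.02400928,
       -0.03007329]), 'tau': array([-9.89323671e-04, -5.84162378e+01,  2.93752509e+01,  7.01550186e+00,
        1.01575954e-02, -6.23212850e-05]), 'tool_pos': array([0.29463252, 0.60712576, 0.40381336]), 'orientation': array([ 1.79916536e+02, -7.67713331e-03, -2.58913994e+01]), 'force': array([-0.18470255, -0.23421457, -0.17393016]), 'moment': array([ 0.06148844,  0.00378077, -0.01559486]), 'gripper_force': 0.0, 'opening': 0.08767492927808879}
bottle [([362, 320], 0.86, [0.752, 0.002]), ([180, 296], 0.63, [0.475, -0.315]), ([362, 262], 0.59, [0.586, 0.114])] | [([262, 247], 0.88, [0.756, 0.01]), ([333, 289], 0.65, [0.588, 0.104])] [ 0.754  0.005 -0.002]
tray [([402, 223], 0.95, [0.501, 0.306])] | [([367, 396], 0.88, [0.501, 0.325])] [ 0.497  0.317 -0.009]
scanner [([180, 298], 0.86, [0.479, -0.317])] | [] 
lens [([179, 295], 0.62, [0.47, -0.316])] | [([393,
[... 1018 characters left out ...]
 ([416, 282], 0.28, [0.418, 0.067])] [0.548 0.302 0.012]
jar_yellow [([318, 240], 0.82, [0.448, 0.067])] | [([412, 282], 0.57, [0.428, 0.068])] [ 0.432  0.07  -0.006]
jar_green [([212, 363], 0.91, [0.697, -0.321]), ([376, 270], 0.25, [0.63, 0.125])] | [([310, 147], 0.75, [0.698, -0.331])] [ 0.698 -0.323  0.004]
thinner [([449, 259], 0.66, [0.688, 0.309])] | [([265, 381], 0.93, [0.687, 0.316]), ([310, 295], 0.45, [0.631, 0.124])] [ 0.686  0.313 -0.004]
tape [([261, 262], 0.6, [0.457, -0.102])] | [([402, 220], 0.95, [0.453, -0.1])] [ 0.453 -0.101 -0.002]
brush [([288, 240], 0.96, [0.409, 0.001]), ([412, 228], 0.44, [0.535, 0.314])] | [([413, 254], 0.82, [0.427, -0.004])] [ 0.424 -0.003  0.008]
```

View pics/scene.png

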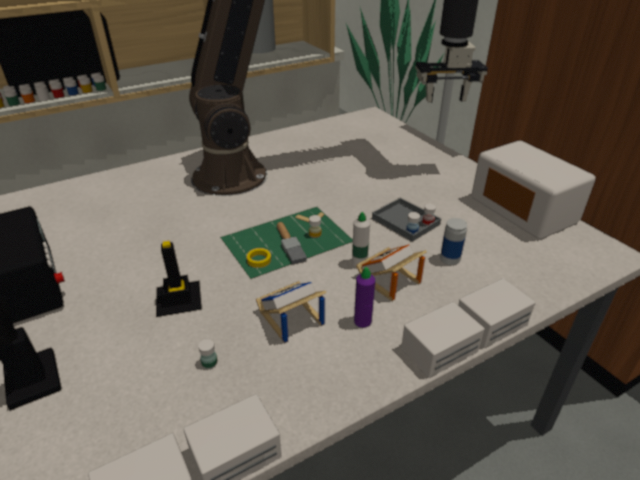

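View pics/side.png

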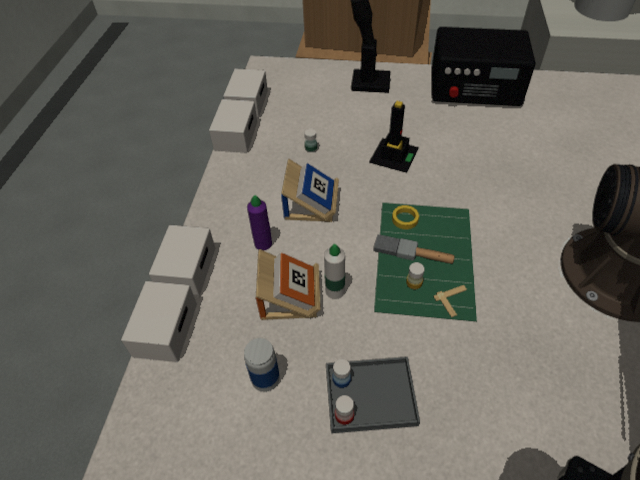

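```bash
python3 - <<'E'
from h import *
d=snapshot("side");s=snapshot("scene")
A=cv2.resize(d["frame"][235:330,240:360],None,fx=4,fy=4,interpolation=cv2.INTER_CUBIC)
B=cv2.resize(s["frame"][200:300,340:440],None,fx=3.8,fy=3.8,interpolation=cv2.INTER_CUBIC)
h=min(len(A),len(B));cv2.imwrite("pics/crop1.png",np.hstack([A[:h],B[:h]])[:,:800,::-1])
cs,cd=cam(s),cam(d)
print([(x["uv"],x["confidence"]) for x in nets.masks_of(d,"bottle")])
for n,p,c in(("side",d,cd),("scene",s,cs)):
    for x in nets.masks_of(p,"bottle"):
        m=x["region"];ys,xs=np.nonzero(m);print(n,xs.min(),xs.max(),ys.min(),ys.max(),np.median(p["frame"][m],axis=0))
    for x in nets.masks_of(p,"label_orange")[:2]:
        m=x["region"].astype(np.uint8);ct=max(cv2.findContours(m,0,2)[0],key=cv2.contourArea)
        print(n,"label",m.sum(),x["confidence"],cv2.boxPoints(cv2.minAreaRect(ct)).round(1).tolist(),cv2.approxPolyDP(ct,2,True).reshape(-1,2).tolist())
# fit bottle vertical axis: nozzle top tip 150mm
print("tops", onz(cd,(334.5,246),.15), onz(cs,(362,213),.15))
E
```

```text
[([260.2, 222.3], 0.95), ([334.6, 269.8], 0.74)]
side 247 271 195 249 [42. 19. 53.]
side 324 344 244 298 [91. 89. 82.]
side label 472 0.67 [[289.0, 293.0], [289.0, 262.0], [307.0, 262.0], [307.0, 293.0]] [[290, 262], [289, 286], [307, 293], [306, 270]]
side label 643 0.46 [[386.1000061035156, 146.6999969482422], [391.20001220703125, 99.30000305175781], [405.79998779296875, 100.80000305175781], [400.79998779296875, 148.3000030517578]] [[396, 100], [391, 108], [387, 144], [399, 148], [404, 104]]
scene 354 375 268 328 [50. 21. 62.]
scene 352 370 213 265 [100.  95.  87.]
scene label 72 0.4 [[373.3999938964844, 257.79998779296875], [392.20001220703125, 248.39999389648438], [394.0, 252.0], [375.20001220703125, 261.3999938964844]] [[393, 250], [374, 259], [380, 259]]
scene label 327 0.31 [[247.0, 249.0], [270.0, 249.0], [270.0, 267.0], [247.0, 267.0]] [[248, 253], [248, 264], [253, 267], [263, 267], [270, 261], [270, 254], [264, 249], [255, 249]]
tops [0.58219881 0.1107205  0.15      ] [0.58774539 0.1052972  0.15      ]
```

View pics/crop1.png

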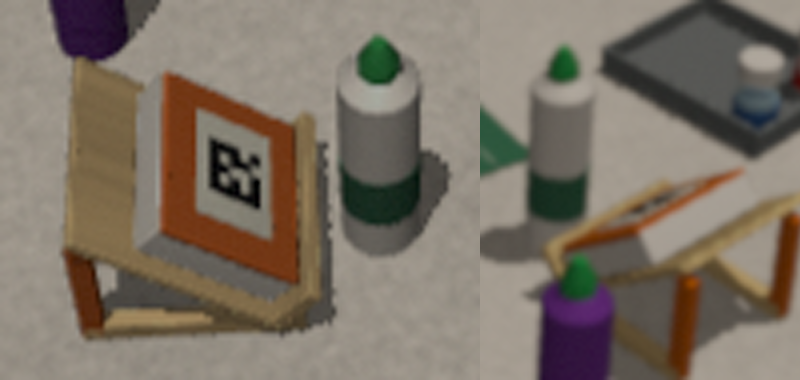

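```bash
cat >> h.py <<'E'
def go(p,yaw,o=None):
    """tool-axis units for: shift at present orientation first, then spin"""
    o=o or telemetry.get_obs();R=Ro.from_euler("xyz",o["orientation"],degrees=True).as_matrix()
    dy=(yaw-o["orientation"][2]+180)%360-180
    return (R.T@(np.array(p)-o["tool_pos"])/.2).round(3),"spin",round(-dy/90,3)
def Rlab(yaw): # label axes: x up slope, z out
    t=np.deg2rad(40);return Ro.from_euler("z",yaw,degrees=True).as_matrix()@np.array([[np.cos(t),0,-np.sin(t)],[0,1,0],[np.sin(t),0,np.cos(t)]])
E
python3 - <<'E'
from h import *
from scipy.optimize import least_squares
d=snapshot("side");cd=cam(d)
uv=np.array([(289.2,261.7),(308.2,268.2),(307.5,295),(289.2,287)])
for a,b in((.044,.06),(.06,.044)):
    # image: col small = up the slope (far), row small = -y
    L=np.array([(a/2,-b/2,0),(-a/2,-b/2,0),(-a/2,b/2,0),(a/2,b/2,0)])
    f=lambda q:(proj(cd,(Rlab(q[3])@L.T).T+q[:3])-uv).ravel()
    r=least_squares(f,[.66,.125,.065,0]);print(a,r.x.round(4),r.cost,r.fun.round(1))
print(go([.586,.108,.265],0),go([.586,.108,.40],0),go([.586,.108,.40],-180))
E
```

```text
0.044 [0.6482 0.1407 0.0819 8.8809] 0.9257635361905375 [ 0.2 -0.7 -0.5  0.9  0.5 -0.2 -0.2  0. ]
0.06 [ 0.6565  0.1064  0.0316 11.5923] 51.63970495261379 [-2.9  2.7  1.7  5.7  3.7 -3.5 -2.3 -4.6]
(array([2.4  , 1.61 , 0.698]), 'spin', np.float64(-0.288)) (array([2.4  , 1.61 , 0.023]), 'spin', np.float64(-0.288)) (array([2.4  , 1.61 , 0.023]), 'spin', np.float64(1.712))
```

```bash
python3 -m creep '[[[0.15,0.1,0,0,1],[0.15,0.1,0,0,1],[0.15,0.1,0,0,1],[0.15,0.1,0,0,1],[0.15,0.1,0,0,1],[0.15,0.1,0,0,1],[0.15,0.1,0,0,1],[0.15,0.1,0,0,1]]]' && python3 -m creep '[[[0.15,0.1,0,0,1],[0.15,0.1,0,0,1],[0.15,0.1,0,0,1],[0.15,0.1,0,0,1],[0.15,0.1,0,0,1],[0.15,0.1,0,0,1],[0.15,0.1,0,0,1],[0.15,0.1,0,0,1]]]' && python3 -m creep '[[[0,0,0,-0.078,1],[0,0,0,-0.078,1],[0,0,0,-0.078,1],[0,0,0,-0.078,1],[0,0,0,-0.078,1],[0,0,0,0,1],[0,0,0,0,1]]]'; python3 - <<'E'
from h import *
o=telemetry.get_obs();print(o["clock"],o["tool_pos"],o["orientation"],go([.586,.108,.265],9))
w=snapshot("wrist");c=cam(w,o);save(w,"w1.png")
for n in("bottle","label_orange","easel_orange"):
    print(n,[(x["uv"],x["confidence"],onz(c,x["uv"],.065 if n[0]=="l" else 0).round(3)) for x in nets.landmark_of(w,n)[:2]])
print(proj(c,[.586,.108,.15]))
E
```

```text
clock: 2.67
tool_pos: [0.4413, 0.3569, 0.405]
orientation: [-180.0, -0.0, -25.9]
force: [0.2, 0.3, -0.6]
opening: 0.0875
gripper_force: 0.0
clock: 3.33
tool_pos: [0.5874, 0.1081, 0.405]
orientation: [-180.0, -0.0, -25.9]
force: [0.7, 0.2, -0.8]
opening: 0.0875
gripper_force: 0.0
clock: 3.92
tool_pos: [0.5868, 0.1098, 0.4047]
orientation: [180.0, -0.0, 9.0]
force: [0.4, 0.5, 0.1]
opening: 0.0875
gripper_force: 0.0
3.9167 [0.58683683 0.10976501 0.40471138] [ 1.79998633e+02 -4.69229176e-03  8.99161865e+00] (array([-0.006,  0.008,  0.699]), 'spin', np.float64(-0.0))
bottle [([319.0, 208.0], 0.79, array([0.582, 0.111, 0.   ])), ([455.0, 59.3], 0.72, array([ 0.753, -0.   ,  0.   ]))]
label_orange [([304.9, 144.5], 0.57, array([0.65 , 0.134, 0.065]))]
easel_orange [([309.2, 166.7], 0.93, array([0.625, 0.129, 0.   ]))]
[[323.75513639 245.26457836]]
```

View pics/w1.png

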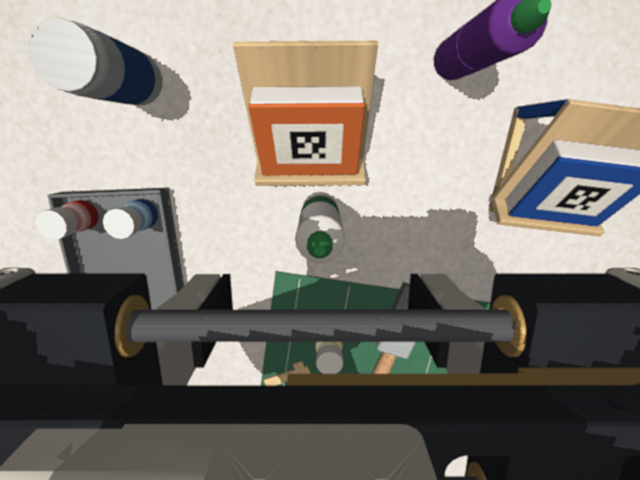

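```bash
python3 -m creep '[[[-0.008,0,0.14,0,1],[0,0,0.14,0,1],[0,0,0.14,0,1],[0,0,0.14,0,1],[0,0,0.14,0,1],[0,0,0,0,1],[0,0,0,0,0.3],[0,0,0,0,0.2]]]' && python3 -m creep '[[[0,0,0,0,0.2],[0,0,0,0,0.2],[0,0,0,0,0.2],[0,0,0,0,0.2],[0,0,0,0,0.2],[0,0,0,0,0.2]]]'
```

```text
clock: 4.78
tool_pos: [0.586, 0.1099, 0.2662]
orientation: [180.0, -0.1, 9.2]
force: [0.5, -0.7, 0.8]
opening: 0.0792
gripper_force: 0.0
clock: 5.28
tool_pos: [0.5853, 0.1096, 0.265]
orientation: [-180.0, -0.0, 9.2]
force: [-0.0, -1.7, 1.9]
opening: 0.0399
gripper_force: 10.6
```

```bash
python3 - <<'E'
from h import *
from scipy.optimize import least_squares
p=cv2.imread("pics/w1.png")
# label corners subpixel from threshold on saved wrist picture: white quad in orange
g=cv2.cvtColor(p,cv2.COLOR_BGR2HSV)[200-200:,:]
m=((g[...,1]>110)&(g[...,0]<20)).astype(np.uint8);m[:100]=0;m[185:]=0;m[:,:245]=0;m[:,370:]=0
cts,h=cv2.findContours(m,cv2.RETR_CCOMP,cv2.CHAIN_APPROX_NONE)
holes=[c for c,q in zip(cts,h[0]) if q[3]>=0];ct=max(holes,key=cv2.contourArea)
print(cv2.contourArea(ct),cv2.approxPolyDP(ct,4,True).reshape(-1,2).tolist())
w=snapshot("wrist")
o=dict(tool_pos=[.58684,.10977,.40471],orientation=[180,0,8.99]);c=cam(w,o)
q=cv2.approxPolyDP(ct,4,True).reshape(-1,2).astype(float)
q=q[np.argsort(np.arctan2(*(q-q.mean(0)).T[::-1]))]  # TL,TR,BR,BL
L=np.array([(.022,.03,0),(.022,-.03,0),(-.022,-.03,0),(-.022,.03,0)])
cd=cam(snapshot("side"));uv=np.array([(289.2,287),(289.2,261.7),(308.2,268.2),(307.5,295)])
f=lambda x:np.r_[(proj(c,(Rlab(x[3])@L.T).T+x[:3])-q).ravel(),.7*(proj(cd,(Rlab(x[3])@L.T).T+x[:3])-uv).ravel(),(x[2]-.065)/.003]
r=least_squares(f,[.65,.134,.065,10],loss="soft_l1");print(r.x.round(4),r.fun.round(1))
P=r.x;z=Rlab(P[3])[:,2];print("lens target",P[:3]+.07*z)
print("tray drop",go([.497-.03,.317,.269+.05],9))
cs=cam(snapshot("scene"))
E
```

```text
2855.5 [[344, 125], [340, 164], [276, 163], [272, 123]]
[0.6499 0.1314 0.0675 7.6092] [-0.3  0.4 -0.1  0.2  0.3 -0.3  0.2 -0.8 -0.   0.   0.7 -0.1 -0.   1.
  0.2  0.   0.8]
lens target [0.60530042 0.12542956 0.12109243]
tray drop (array([-0.418, -1.118, -0.27 ]), 'spin', np.float64(0.002))
```

```bash
python3 -m creep '[[[0,0,-0.1,0,0.2],[0,0,-0.15,0,0.2],[0,0,-0.15,0,0.2],[0,0,0,0,0.2]]]' && python3 - <<'E'
from h import *
d=snapshot("side");c=cam(d)
r=nets.masks_of(d,"tray")[0]["region"].astype(np.uint8)
ct=max(cv2.findContours(r,0,2)[0],key=cv2.contourArea);q=cv2.approxPolyDP(cv2.convexHull(ct),4,True).reshape(-1,2)
for u in q: print(u,onz(c,u,.022).round(3))
print(np.mean([onz(c,u,.022) for u in q],0))
s=nets.masks_of(d,"bottle");print([(x["uv"],x["confidence"]) for x in s])
print(go([.469,.311,.269],9))
E
```

```text
clock: 5.77
tool_pos: [0.5869, 0.11, 0.3507]
orientation: [-179.9, -0.5, 9.3]
force: [0.9, 0.2, 0.4]
opening: 0.0394
gripper_force: 30.0
[407 357] [0.435 0.252 0.022]
[417 425] [0.415 0.374 0.022]
[331 431] [0.557 0.4   0.022]
[327 363] [0.578 0.28  0.022]
[0.49623528 0.32637097 0.022     ]
[([330.0, 263.0], 0.63), ([258.3, 221.3], 0.59)]
(array([-0.411, -1.087,  0.378]), 'spin', np.float64(0.002))
```

```bash
python3 -m creep '[[[-0.0515,-0.142,0,0,0.2],[-0.0515,-0.142,0,0,0.2],[-0.0515,-0.142,0,0,0.2],[-0.0515,-0.142,0,0,0.2],[-0.0515,-0.142,0,0,0.2],[-0.0515,-0.142,0,0,0.2],[-0.0515,-0.142,0,0,0.2],[-0.0515,-0.142,0,0,0.2]]]' && python3 -m creep '[[[0,0,0,0,0.2],[0,0,0,0,0.2],[0,0,0,0,0.2],[0,0,0.12,0,0.2],[0,0,0.12,0,0.2],[0,0,0.09,0,0.2],[0,0,0,0,0.2],[0,0,0,0,0.2]]]' && python3 - <<'E'
from h import *
d=snapshot("side");save(d,"p1.png",(300,270,460,450),3.3)
print(go([.4665,.321,.269],9))
E
```

```text
clock: 6.58
tool_pos: [0.4663, 0.3214, 0.3431]
orientation: [179.9, 0.1, 9.2]
force: [0.5, 0.8, -0.5]
opening: 0.0395
gripper_force: 30.0
clock: 7.25
tool_pos: [0.4679, 0.3195, 0.2778]
orientation: [179.9, 0.1, 9.1]
force: [0.5, -0.2, -0.1]
opening: 0.0397
gripper_force: 30.0
(array([-0.008, -0.006,  0.05 ]), 'spin', np.float64(0.002))
```

View pics/p1.png

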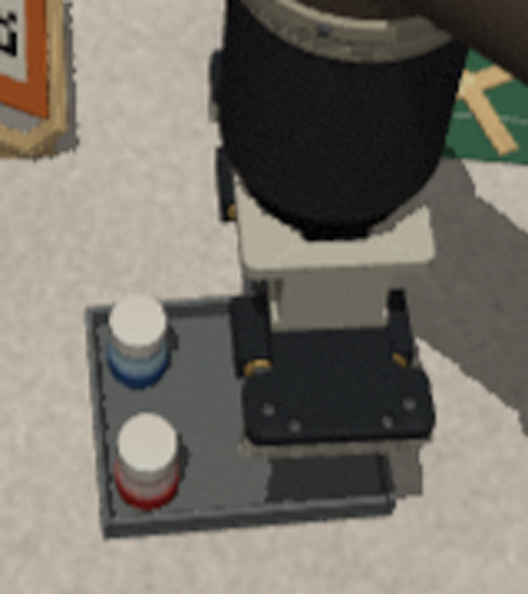

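The picture shows the gripper over the free half of the tray (crop 330,400), clear of both jars. I'll lower the last 9 mm.

```bash
python3 -m creep '[[[0,0,0.02,0,0.2],[0,0,0.02,0,0.2],[0,0,0,0,0.2],[0,0,0,0,0.2],[0,0,0,0,0.2]]]'
```

```text
clock: 7.72
tool_pos: [0.4676, 0.3207, 0.271]
orientation: [-180.0, -0.0, 9.2]
force: [0.2, 0.7, -0.1]
opening: 0.0398
gripper_force: 30.0
```

```bash
python3 -m creep '[[[0,0,0.01,0,0.2],[0,0,0,0,0.2],[0,0,0,0,0.2]]]' && python3 -m creep '[[[0,0,0,0,0.6],[0,0,0,0,0.8],[0,0,0,0,0.8],[0,0,0,0,0.8],[0,0,0,0,0.8],[0,0,0,0,0.9],[0,0,0,0,1]]]' && python3 -m creep '[[[0,0,-0.1,0,1],[0,0,-0.2,0,1],[0,0,-0.2,0,1],[0,0,-0.2,0,1],[0,0,0,0,1]]]' && python3 - <<'E'
from h import *
d=snapshot("side");s=snapshot("scene");cd,cs=cam(d),cam(s)
for p,c in((d,cd),(s,cs)):
    print([(x["uv"],x["confidence"],onz(c,x["uv"],.004).round(3)) for x in nets.landmark_of(p,"bottle")])
    for x in nets.masks_of(p,"bottle"):
        ys,xs=np.nonzero(x["region"]);t=xs[ys<ys.min()+4].mean();b=xs[ys>ys.max()-4].mean();print(t,ys.min(),b,ys.max(),onz(c,(t,ys.min()+1),.154).round(3))
# scanner cap & dock
for n in("scanner","dock","lens"):
    for p,c in((d,cd),(s,cs)):
        x=nets.masks_of(p,n)
        for y in x[:2]:
            ys,xs=np.nonzero(y["region"]);print(n,y["confidence"],xs.min(),xs.max(),ys.min(),ys.max(),xs[ys<ys.min()+3].mean())
A=cv2.resize(d["frame"][95:175,360:430],None,fx=5,fy=5);B=cv2.resize(s["frame"][235:315,150:215],None,fx=5,fy=5)
cv2.imwrite("pics/dock.png",np.hstack([A,B])[:,:,::-1])
E
```

```text
clock: 7.97
tool_pos: [0.4677, 0.3209, 0.269]
orientation: [-180.0, -0.0, 9.2]
force: [-0.3, 0.9, -0.1]
opening: 0.0397
gripper_force: 30.0
clock: 8.55
tool_pos: [0.4675, 0.3206, 0.2686]
orientation: [180.0, 0.0, 9.2]
force: [0.2, 0.1, 0.4]
opening: 0.0781
gripper_force: 0.0
clock: 8.97
tool_pos: [0.469, 0.3216, 0.4176]
orientation: [-179.6, -0.6, 9.3]
force: [1.8, 1.4, 1.2]
opening: 0.087
gripper_force: 0.0
[([387.9, 396.2], 0.84, array([0.465, 0.322, 0.004])), ([265.8, 243.4], 0.8, array([0.748, 0.003, 0.004])), ([368.5, 397.2], 0.38, array([0.499, 0.328, 0.004])), ([295.4, 275.4], 0.23, array([0.669, 0.081, 0.004])), ([309.3, 294.3], 0.18, array([0.634, 0.125, 0.004]))]
255.52 196 262.2 249 [0.751 0.007 0.154]
391.95 365 387.79487179487177 405 [0.468 0.338 0.154]
343.8510638297872 395 344.3421052631579 424 [0.536 0.393 0.154]
[([359.5, 318.8], 0.77, array([ 0.749, -0.004,  0.004])), ([401.3, 215.9], 0.69, array([0.475, 0.323, 0.004]))]
365.9166666666667 268 362.55555555555554 328 [ 0.763 -0.005  0.154]
scanner 0.58 161 184 241 291 167.5
dock 0.58 304 316 128 150 310.1666666666667
dock 0.85 156 201 275 316 184.33333333333334
lens 0.65 161 184 240 291 167.95454545454547
```

View pics/dock.png

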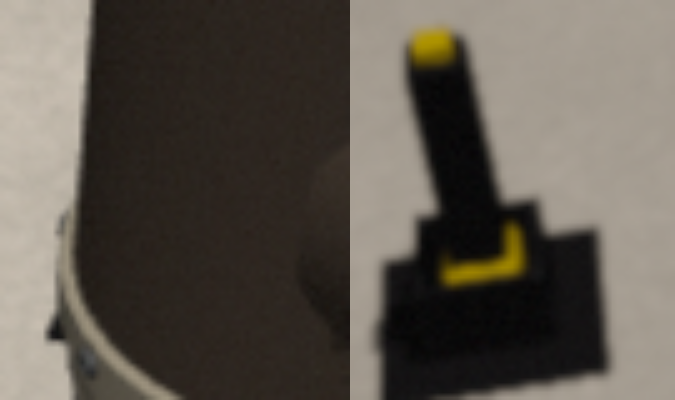

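```bash
python3 -m creep '[[[-0.0135,0.2,0,0,1],[-0.0135,0.2,0,0,1],[-0.0135,0.2,0,0,1],[-0.0135,0.2,0,0,1],[-0.0135,0.2,0,0,1],[-0.0135,0.2,0,0,1],[-0.0135,0.2,0,0,1],[-0.0135,0.2,0,0,1]]]' && python3 -m creep '[[[0.2,0,0,0,1],[0.2,0,0,0,1],[0.2,0,0,0,1],[0.2,0,0,0,1],[0.2,0,0,0,1],[0.2,0,0,0,1],[0.2,0,0,0,1],[0.2,0,0,0,1]]]' && python3 - <<'E'
from h import *
d=snapshot("side");s=snapshot("scene");cd,cs=cam(d),cam(s)
for n in("dock","lens","scanner"):
    a=nets.landmark_of(d,n);b=nets.landmark_of(s,n)
    print(n,[(x["uv"],round(x["confidence"],2)) for x in a[:2]],[(x["uv"],round(x["confidence"],2)) for x in b[:2]],tri(cd,a[0]["uv"],cs,b[0]["uv"]) if a and b else "")
    for q,c,z in((a,cd,0 if n=="dock" else .006),(b,cs,0 if n=="dock" else .006)):
        if q: print(onz(c,q[0]["uv"],z).round(4))
for p,c in((d,cd),(s,cs)):
    g=cv2.cvtColor(p["frame"],cv2.COLOR_RGB2HSV);m=((g[...,0]>20)&(g[...,0]<35)&(g[...,1]>150)&(g[...,2]>60)).astype(np.uint8)
    k,_,st,ce=cv2.connectedComponentsWithStats(m)
    for i in range(1,k):
        if st[i,4]>8: print(st[i],ce[i].round(1),onz(c,ce[i],.162).round(3))
print(telemetry.get_obs()["joint_pos"].round(2))
save(d,"d2.png",(360,85,430,175),6)
E
```

```text
clock: 10.23
tool_pos: [0.4971, -0.0006, 0.4089]
orientation: [-180.0, -0.0, 9.2]
force: [1.1, -0.0, -0.8]
opening: 0.0875
gripper_force: 0.0
clock: 10.9
tool_pos: [0.8151, 0.0527, 0.408]
orientation: [180.0, 0.0, 9.2]
force: [0.5, -0.1, 1.2]
opening: 0.0877
gripper_force: 0.0
dock [([397.1, 156.2], 0.84)] [([174.0, 298.6], 0.58)] [ 0.47015028 -0.32710026 -0.00735574]
[ 0.4715 -0.3167  0.    ]
[ 0.4761 -0.329  -0.    ]
lens [([395.0, 150.6], 0.79)] [([176.4, 297.6], 0.87)] [ 0.47969725 -0.32577903  0.00729206]
[ 0.4778 -0.3308  0.006 ]
[ 0.4825 -0.3244  0.006 ]
scanner [([393.4, 156.8], 0.6)] [([179.8, 293.7], 0.97), ([288.8, 241.8], 0.5)] [ 0.47856097 -0.31199637  0.00532391]
[ 0.4809 -0.3067  0.006 ]
[ 0.4737 -0.3136  0.006 ]
[394 101   8   7  40] [397.9 104.3] [ 0.483 -0.311  0.162]
[387 141  15   8  61] [394.7 145.3] [ 0.484 -0.166  0.162]
[393 205  26  25 362] [405.1 216.9] [0.457 0.037 0.162]
[407 280  15   9  48] [413.3 285.2] [0.439 0.191 0.162]
[82 84 10  9 60] [86.6 88.2] [-0.58  -0.292  0.162]
[ 0 99  4  8 19] [  0.8 103.2] [-0.576 -0.566  0.162]
[309 232  12   5  43] [314.6 234.1] [ 0.619 -0.038  0.162]
[162 241   9   7  54] [166.  244.3] [ 0.492 -0.321  0.162]
[247 247  25  20 340] [258.7 256.9] [ 0.629 -0.174  0.162]
[168 280  17  13 102] [177.4 287.3] [ 0.635 -0.342  0.162]
[ 1.731e+01  3.390e+01  2.300e+01  1.000e-02 -7.898e+01  8.191e+01]
```

```bash
python3 -m creep '[[[0.2,0,0,0,1],[0.2,0,0,0,1],[0.2,0,0,0,1],[0.2,0,0,0,1]]]' && python3 -c "
from h import *
print(telemetry.get_obs()['joint_pos'].round(2))"
```

```text
clock: 11.63
tool_pos: [0.9595, 0.0764, 0.4126]
orientation: [-180.0, -0.2, 9.2]
force: [2.7, 1.0, -0.2]
opening: 0.0878
gripper_force: 0.0
[ 1.605e+01  5.327e+01  5.996e+01  1.000e-02 -9.650e+01  8.318e+01]
```

View pics/d2.png

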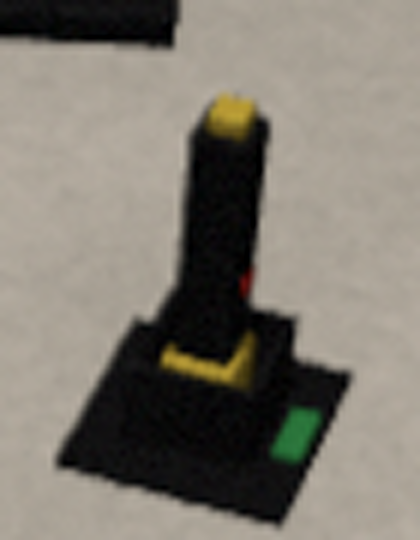

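```bash
python3 -m creep '[[[0.2,0,0,0,1],[0.2,0,0,0,1],[0.2,0,0,0,1]]]' && python3 -m creep '[[[0.2,0,0,0,1],[0.2,0,0,0,1],[0.2,0,0,0,1]]]' && python3 - <<'E'
from h import *
print(telemetry.get_obs()['joint_pos'].round(2))
c=cam(snapshot("side"))
P=[onz(c,u,.006) for u in((369.7,162.5),(406.7,172.5),(418.3,147.5))]
print(np.round(P,4),(P[0]+P[2])/2,[np.rad2deg(np.arctan2(*(b-a)[[1,0]])) for a,b in((P[1],P[0]),(P[2],P[1]))],[np.linalg.norm(b-a) for a,b in((P[1],P[0]),(P[2],P[1]))])
E
```

```text
clock: 11.88
tool_pos: [1.0052, 0.0901, 0.3807]
orientation: [179.4, -2.9, 9.2]
force: [0.1, 0.5, -1.8]
opening: 0.0878
gripper_force: 0.0
clock: 12.13
tool_pos: [1.0295, 0.1019, 0.3688]
orientation: [178.6, -8.3, 9.3]
force: [-0.7, 0.1, 0.2]
opening: 0.0876
gripper_force: 0.0
[ 16.81  61.99  71.58   2.47 -91.5   82.65]
[[ 0.539  -0.2796  0.006 ]
 [ 0.4462 -0.2524  0.006 ]
 [ 0.4189 -0.3487  0.006 ]] [ 0.47894511 -0.3141075   0.006     ] [np.float64(-16.32640373850039), np.float64(74.18695180006779)] [np.float64(0.0966731311492655), np.float64(0.10005657256069819)]
```

```bash
python3 -m creep '[[[0.2,0,0.1,0,1],[0.2,0,0.1,0,1],[0.2,0,0.1,0,1]]]' && python3 -m creep '[[[-0.2,0,0,0,1],[-0.2,0,0,0,1],[-0.2,0,0,0,1],[-0.2,0,0,0,1],[0,0,0,0,1]]]' && python3 - <<'E'
from h import *
print(telemetry.get_obs()['joint_pos'].round(2))
E
```

```text
clock: 12.43
tool_pos: [1.065, 0.1125, 0.3088]
orientation: [177.9, -12.6, 9.5]
force: [0.9, -0.5, -0.7]
opening: 0.0878
gripper_force: 0.0
clock: 12.85
tool_pos: [0.9452, 0.0925, 0.2752]
orientation: [177.8, -11.2, 9.4]
force: [1.5, -0.1, -4.1]
opening: 0.0878
gripper_force: 0.0
[ 18.03  47.76  29.42   4.36 -60.92  79.4 ]
```

```bash
python3 -m creep '[[[-0.18,0,-0.1,0,1],[-0.18,0,-0.1,0,1],[-0.18,0,-0.1,0,1],[-0.18,0,-0.08,0,1],[-0.18,0,-0.08,0,1],[-0.18,0,-0.08,0,1],[-0.18,0,-0.08,0,1]]]' && python3 -m creep '[[[-0.18,0,-0.06,0,1],[-0.18,0,-0.06,0,1],[-0.18,0,-0.06,0,1],[-0.18,0,-0.06,0,1],[-0.18,0,-0.06,0,1],[-0.18,0,-0.06,0,1]]]' && python3 -m creep '[[[-0.2,0,0,0,1],[-0.2,0,0,0,1],[-0.2,0,0,0,1],[-0.2,0,0,0,1]]]'&& python3 - <<'E'
from h import *
print(telemetry.get_obs()['joint_pos'].round(2))
E
```

```text
clock: 13.43
tool_pos: [0.684, 0.0543, 0.3511]
orientation: [177.9, -12.6, 9.4]
force: [-1.1, 0.0, 1.0]
opening: 0.0878
gripper_force: 0.0
clock: 13.93
tool_pos: [0.4604, 0.0195, 0.3736]
orientation: [177.9, -12.6, 9.4]
force: [-0.3, 0.9, 1.1]
opening: 0.0873
gripper_force: 0.0
clock: 14.27
tool_pos: [0.307, -0.0066, 0.3378]
orientation: [177.9, -12.6, 9.3]
force: [-2.3, 1.8, 1.8]
opening: 0.0873
gripper_force: 0.0
[ 44.08 -21.77 -55.56  11.99 -47.63  47.59]
```

```bash
python3 -m creep '[[[-0.2,0,-0.04,0,1],[-0.2,0,-0.04,0,1],[-0.2,0,-0.04,0,1]]]'&& python3 - <<'E'
from h import *
print(telemetry.get_obs()['joint_pos'].round(2))
E
```

```text
clock: 14.52
tool_pos: [0.2327, -0.0216, 0.3564]
orientation: [178.8, -11.3, 9.1]
force: [-1.3, 1.5, 1.2]
opening: 0.0876
gripper_force: 0.0
[ 68.2  -42.51 -58.18  11.02 -69.84  27.41]
```

```bash
python3 -m creep '[[[0.1,0.17,0,0,1],[0.1,0.17,0,0,1],[0.08,0.17,0,0,1],[0,0.17,0,0,1],[0,0,0,0,1]]]'&& python3 -m creep '[[[-0.2,0,-0.04,0,1],[-0.2,0,-0.04,0,1],[-0.2,0,-0.04,0,1]]]'&& python3 - <<'E'
from h import *
print(telemetry.get_obs()['joint_pos'].round(2))
E
```

```text
clock: 14.93
tool_pos: [0.2611, -0.0744, 0.3656]
orientation: [178.6, -10.8, 9.2]
force: [0.4, 0.2, -0.3]
opening: 0.0873
gripper_force: 0.0
clock: 15.18
tool_pos: [0.2075, -0.0864, 0.3626]
orientation: [179.4, -10.7, 10.1]
force: [0.9, -1.2, 0.8]
opening: 0.0875
gripper_force: 0.0
[ 51.4  -44.81 -56.32   7.93 -71.01  46.59]
```

```bash
cat >> h.py <<'E'
def RT(o): return Ro.from_euler("xyz",o["orientation"],degrees=True).as_matrix()
def units(G,o=None):
    """shift in tool units bringing the grasp point to world G"""
    o=o or telemetry.get_obs();R=RT(o);return (R.T@(np.array(G)-R[:,2]*.159-o["tool_pos"])/.2).round(3)
def spinfor(az,o=None):
    o=o or telemetry.get_obs();R=RT(o)
    f=lambda a:(lambda y:(np.rad2deg(np.arctan2(y[1],y[0]))-az+180)%360-180)((R@Ro.from_euler("z",a,degrees=True).as_matrix())[:,1])
    a=min(np.arange(-100,100,.2),key=lambda a:abs(f(a)));return round(a/90,3),a
E
python3 - <<'E'
from h import *
print(units([.48,-.32,.26]),spinfor(-106))
E
```

```text
[ 1.021  1.382 -0.065] (np.float64(0.293), np.float64(26.400000000001796))
```

```bash
python3 -m creep '[[[0.11,0.15,-0.007,0,1],[0.11,0.15,-0.007,0,1],[0.11,0.15,-0.007,0,1],[0.11,0.15,-0.007,0,1],[0.11,0.15,-0.007,0,1],[0.11,0.15,-0.007,0,1],[0.11,0.15,-0.007,0,1],[0.11,0.15,-0.007,0,1]]]'&& python3 -m creep '[[[0.11,0.15,-0.007,0,1],[0,0,0,0.0733,1],[0,0,0,0.0733,1],[0,0,0,0.0733,1],[0,0,0,0.0733,1],[0,0,0,0,1],[0,0,0,0,1]]]'&& python3 - <<'E'
from h import *
o=telemetry.get_obs();print(o['joint_pos'].round(2),RT(o).round(3).tolist());print(units([.48,-.32,.26]),spinfor(-106))
w=snapshot("wrist");c=cam(w,o);save(w,"w2.png")
for n in("dock","lens","scanner"):
    print(n,[(x["uv"],round(x["confidence"],2),onz(c,x["uv"],0).round(3)) for x in nets.landmark_of(w,n)[:2]])
print(proj(c,[[.48,-.32,.162],[.48,-.32,.0]]))
E
```

```text
clock: 15.85
tool_pos: [0.3514, -0.2311, 0.401]
orientation: [179.2, -10.0, 9.3]
force: [0.9, 2.2, 1.0]
opening: 0.0882
gripper_force: 0.0
clock: 16.43
tool_pos: [0.3768, -0.2547, 0.4064]
orientation: [-176.3, -9.3, -17.2]
force: [0.3, -1.1, -0.0]
opening: 0.0873
gripper_force: 0.0
[-10.43  -3.53 -27.22  -3.16 -56.71  85.08] [[0.943, -0.285, 0.173], [-0.291, -0.956, 0.015], [0.161, -0.065, -0.985]]
[0.464 0.212 0.01 ] (np.float64(-0.007), np.float64(-0.5999999999985874))
dock [([371.3, 154.6], 0.56, array([ 0.482, -0.318,  0.   ])), ([201.9, 242.3], 0.31, array([ 0.442, -0.1  , -0.   ]))]
lens [([373.7, 156.5], 0.81, array([ 0.48, -0.32,  0.  ]))]
scanner [([374.1, 156.9], 0.78, array([ 0.479, -0.32 ,  0.   ]))]
[[395.66884129 129.48975838]
 [373.48177753 156.20084838]]
```

View pics/w2.png

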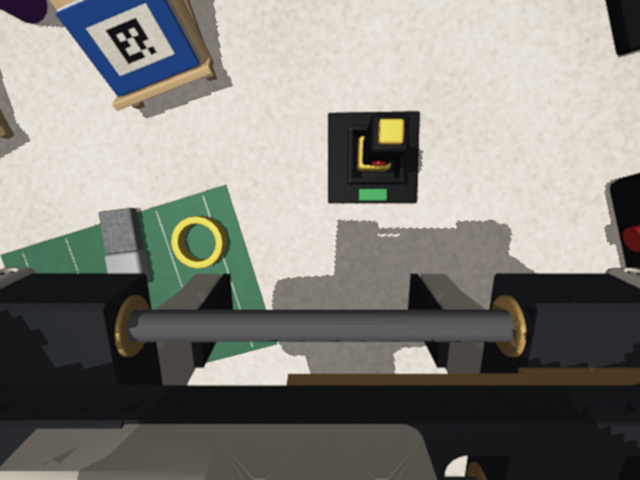

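```bash
python3 -m creep '[[[0.15,0.07,0,0,1],[0.15,0.07,0,0,1],[0.164,0.07,0,0,1],[0,0,0,0,1],[0,0,0,0,1],[0,0,0,0,1]]]'&& python3 - <<'E'
from h import *
print(units([.48,-.319,.26]),units([.48,-.319,.124]))
E
```

```text
clock: 17.13
tool_pos: [0.4526, -0.3225, 0.4169]
orientation: [-176.2, -9.1, -17.3]
force: [-0.2, 0.1, 1.4]
opening: 0.0871
gripper_force: 0.0
[-0.    -0.005  0.001] [-0.108  0.039  0.671]
```

```bash
python3 -m creep '[[[-0.018,0.0065,0.112,0,1],[-0.018,0.0065,0.112,0,1],[-0.018,0.0065,0.112,0,1],[-0.018,0.0065,0.112,0,1],[-0.018,0.0065,0.112,0,1],[-0.018,0.0065,0.112,0,1],[0,0,0,0,1],[0,0,0,0,1]]]'&& python3 -m creep '[[[0,0,0,0,0.5],[0,0,0,0,0.2],[0,0,0,0,0.1],[0,0,0,0,0.1],[0,0,0,0,0.1],[0,0,0,0,0.1],[0,0,0,0,0.1],[0,0,0,0,0.1]]]' && python3 - <<'E'
from h import *
o=telemetry.get_obs();R=RT(o);G=o["tool_pos"]+R[:,2]*.159;print(G,R.round(3).tolist())
w=snapshot("wrist");save(w,"w3.png",(200,100,560,400),2)
E
```

```text
clock: 17.8
tool_pos: [0.4526, -0.321, 0.2811]
orientation: [-176.2, -9.1, -17.3]
force: [-0.4, 0.2, 1.8]
opening: 0.0878
gripper_force: 0.0
clock: 18.47
tool_pos: [0.4533, -0.3216, 0.2813]
orientation: [-176.2, -9.2, -17.4]
force: [-1.0, -1.0, -0.5]
opening: 0.04
gripper_force: 0.0
[ 0.48053315 -0.31921667  0.12465788] [[0.942, -0.288, 0.172], [-0.295, -0.955, 0.015], [0.16, -0.065, -0.985]]
```

```bash
python3 -m creep '[[[0,0,0,0,0],[0,0,0,0,0],[0,0,0,0,0],[0,0,0,0,0],[0,0,0,0,0]]]'&& python3 -m creep '[[[0.009,-0.0035,-0.054,0,0],[0.009,-0.0035,-0.054,0,0],[0,0,0,0,0],[0,0,0,0,0],[0,0,0,0,0]]]' && python3 - <<'E'
from h import *
o=telemetry.get_obs();R=RT(o);G=o["tool_pos"]+R[:,2]*.159;print(G,R.round(3).tolist())
d=snapshot("side");s=snapshot("scene");A=cv2.resize(d["frame"][70:180,350:440],None,fx=4,fy=4);B=cv2.resize(s["frame"][210:320,130:225],None,fx=4,fy=4)
cv2.imwrite("pics/lift.png",np.hstack([A,B])[:,:,::-1])
E
```

```text
clock: 18.93
tool_pos: [0.4532, -0.3217, 0.2812]
orientation: [-176.3, -9.2, -17.4]
force: [-1.6, -2.2, -0.4]
opening: 0.026
gripper_force: 30.0
clock: 19.35
tool_pos: [0.4536, -0.3218, 0.304]
orientation: [-176.3, -9.3, -17.4]
force: [-0.5, -3.1, 0.1]
opening: 0.0258
gripper_force: 30.0
[ 0.48117666 -0.31954396  0.14739485] [[0.942, -0.288, 0.173], [-0.294, -0.956, 0.014], [0.162, -0.064, -0.985]]
```

```bash
python3 -m creep '[[[-0.0345,0,-0.0056,0,0],[-0.043,0,-0.01,0,0],[-0.043,0,-0.01,0,0],[-0.044,0,-0.0025,0,0],[-0.044,0,-0.0025,0,0],[0,0,0,0,0]]]'&& python3 -m creep '[[[-0.0435,0,0.005,0,0],[-0.0435,0,0.005,0,0],[-0.042,0.001,0.0125,0,0],[-0.042,0.001,0.0125,0,0],[0,0,0,0,0],[0,0,0,0,0]]]' && python3 - <<'E'
from h import *
o=telemetry.get_obs();R=RT(o);G=o["tool_pos"]+R[:,2]*.159;print(G)
d=snapshot("side");s=snapshot("scene");A=cv2.resize(d["frame"][70:180,350:440],None,fx=4,fy=4);B=cv2.resize(s["frame"][210:320,130:225],None,fx=4,fy=4)
cv2.imwrite("pics/piv.png",np.hstack([A,B])[:,:,::-1])
for p in(d,s):
    print([(x["uv"],round(x["confidence"],2)) for x in nets.landmark_of(p,"lens")[:2]])
E
```

```text
clock: 19.95
tool_pos: [0.4122, -0.3093, 0.3029]
orientation: [-176.2, -9.3, -17.4]
force: [-0.3, -3.4, 0.0]
opening: 0.026
gripper_force: 30.0
clock: 20.45
tool_pos: [0.3812, -0.2993, 0.2898]
orientation: [-176.2, -9.1, -17.4]
force: [0.8, -1.8, 1.9]
opening: 0.026
gripper_force: 30.0
[ 0.40821788 -0.29673352  0.13308499]
[([392.2, 144.6], 0.66)]
[([177.2, 283.2], 0.86), ([401.2, 213.3], 0.15)]
```

View pics/piv.png

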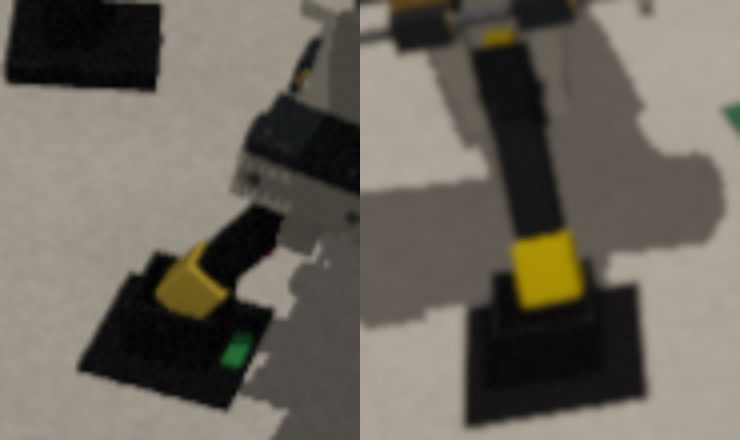

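The picture shows the scanner pivoted in the grip: yellow head (crop 190,280 side, 545,270 scene) over the well, bar leaning about 40° back to the robot.

```bash
python3 -m creep '[[[0.0255,-0.01,-0.156,0,0],[0.0255,-0.01,-0.156,0,0],[0.0255,-0.01,-0.156,0,0],[0.0255,-0.01,-0.156,0,0],[0,0,0,0,0],[0,0,0,0,0],[0,0,0,0,0]]]'&& python3 - <<'E'
from h import *
o=telemetry.get_obs();R=RT(o);G=o["tool_pos"]+R[:,2]*.159;print(G,R.round(3).tolist())
d=snapshot("side");s=snapshot("scene");cd,cs=cam(d),cam(s)
f=np.array([R[0,0],R[1,0],0]);f/=np.linalg.norm(f)
a=nets.landmark_of(d,"lens");b=nets.landmark_of(s,"lens")
print(a[:2],b[:2])
if a and b:
    X=tri(cd,a[0]["uv"],cs,b[0]["uv"]);print("lens",X,G-X,np.linalg.norm(G-X))
for th in(30,35,40,45):
    t=np.deg2rad(th);u=-np.sin(t)*f+np.array([0,0,np.cos(t)]);u=u-R[:,1]*(u@R[:,1]);u/=np.linalg.norm(u)
    P=G-.118*u; H=G-.099*u;print(th,proj(cd,[P,H]).round(1).tolist(),proj(cs,[P,H]).round(1).tolist())
for p in(d,s):
    g=cv2.cvtColor(p["frame"],cv2.COLOR_RGB2HSV);m=((g[...,0]>20)&(g[...,0]<35)&(g[...,1]>140)&(g[...,2]>50)).astype(np.uint8)
    k,_,st,ce=cv2.connectedComponentsWithStats(m);print([(st[i].tolist(),ce[i].round(1).tolist()) for i in range(1,k) if st[i,4]>30])
E
```

```text
clock: 21.23
tool_pos: [0.3815, -0.2994, 0.4157]
orientation: [-176.2, -9.0, -17.4]
force: [-0.7, 0.4, -3.2]
opening: 0.0263
gripper_force: 30.0
[ 0.408428   -0.2967801   0.25900252] [[0.942, -0.288, 0.17], [-0.295, -0.955, 0.017], [0.157, -0.066, -0.985]]
[{'uv': [392.4, 101.4], 'confidence': 0.72}, {'uv': [368.7, 399.2], 'confidence': 0.66}] [{'uv': [164.2, 236.5], 'confidence': 0.59}]
lens [ 0.49172366 -0.3166383   0.1727722 ] [-0.08329566  0.0198582   0.08623033] 0.12152441496734535
30 [[404.5, 107.4], [409.3, 102.2]] [[169.4, 238.1], [167.4, 229.4]]
35 [[401.2, 104.5], [406.5, 99.7]] [[168.7, 238.4], [166.8, 229.5]]
40 [[398.1, 101.3], [403.9, 96.9]] [[168.0, 238.2], [166.2, 229.3]]
45 [[395.2, 97.9], [401.5, 94.1]] [[167.1, 237.6], [165.5, 228.7]]
[([393, 86, 19, 23, 216], [401.6, 98.7]), ([392, 205, 27, 24, 381], [405.0, 216.7]), ([407, 279, 16, 10, 56], [413.6, 284.8])]
[([82, 84, 10, 8, 58], [86.6, 88.1]), ([156, 220, 20, 21, 322], [165.7, 230.4]), ([309, 232, 12, 5, 47], [314.4, 234.1]), ([246, 248, 25, 20, 344], [258.3, 257.3])]
```

```bash
python3 - <<'E'
from h import *
o=telemetry.get_obs();R=RT(o);T=o["tool_pos"];G=T+R[:,2]*.159
f=np.array([R[0,0],R[1,0],0]);f/=np.linalg.norm(f);t=np.deg2rad(41.5)
u=-np.sin(t)*f+np.array([0,0,np.cos(t)]);u-=R[:,1]*(u@R[:,1]);u/=np.linalg.norm(u)
L=.5*(G-.118*u)+.5*np.array([.4917,-.3166,.1728]);print(L)
ut,Lt=R.T@u,R.T@(L-T);np.save("held.npy",np.array([ut,Lt]))
Rl=Rlab(7.6);P=np.array([.6499,.1314,.0675])
for a in(-20,-23,-26,-29):
    Q=R@Ro.from_euler("z",a,degrees=True).as_matrix();e=np.rad2deg(np.arccos(Q@ut@Rl[:,2]));Tn=P+Rl[:,2]*.07-Q@Lt
    print(a,a/90,e,Tn.round(3),"now axes",(R.T@(Tn-T)/.2).round(3),"new axes",(Q.T@(Tn-T)/.2).round(3))
E
```

```text
[ 0.48847163 -0.31542908  0.17173967]
-20 -0.2222222222222222 3.573878991265976 [0.496 0.118 0.364] now axes [-0.119 -2.143  0.384] new axes [ 0.621 -2.055  0.384]
-23 -0.25555555555555554 2.5833475249598625 [0.496 0.115 0.364] now axes [-0.112 -2.127  0.384] new axes [ 0.727 -2.002  0.384]
-26 -0.28888888888888886 2.3343660283437626 [0.496 0.111 0.364] now axes [-0.105 -2.111  0.384] new axes [ 0.831 -1.943  0.384]
-29 -0.32222222222222224 3.0169188491702843 [0.497 0.108 0.364] now axes [-0.097 -2.095  0.384] new axes [ 0.931 -1.88   0.384]
```

```bash
python3 -m creep '[[[-0.03,-0.19,0,0,0],[-0.03,-0.19,0,0,0],[-0.03,-0.19,0,0,0],[0,-0.192,0,0,0],[0,-0.192,0,0,0],[0,-0.192,0,0,0],[0,-0.192,0,0,0],[0,-0.192,0,0,0]]]'&& python3 -m creep '[[[0,-0.192,0,0,0],[0,-0.192,0,0,0],[0,-0.195,0,0,0],[0,0,0,-0.07,0],[0,0,0,-0.07,0],[0,0,0,-0.07,0],[0,0,0,-0.07,0],[0,0,0,0,0]]]'&& python3 -m creep '[[[0,0,0,0,0],[0,0,0,0,0]]]'&& cat > m.py <<'E'
from h import *
o=telemetry.get_obs();R=RT(o);T=o["tool_pos"];ut,Lt=np.load("held.npy");P=np.array([.6499,.1314,.0675]);Rl=Rlab(7.6)
L=T+R@Lt;print("kin lens",L.round(4),"in label",(Rl.T@(L-P)).round(4),"ang",np.rad2deg(np.arccos(R@ut@Rl[:,2])))
d=snapshot("side");s=snapshot("scene");cd,cs=cam(d),cam(s)
print("expect",proj(cd,L).round(1),proj(cs,L).round(1))
a=nets.landmark_of(d,"lens");b=nets.landmark_of(s,"lens");print(a[:2],b[:2])
if a and b:
    X=tri(cd,a[0]["uv"],cs,b[0]["uv"]);print("tri",X,"in label",(Rl.T@(X-P)).round(4))
print("move",(R.T@(P+Rl[:,2]*.07-L)/.2).round(3))
for p in(d,s):
    g=cv2.cvtColor(p["frame"],cv2.COLOR_RGB2HSV);m=((g[...,0]>20)&(g[...,0]<35)&(g[...,1]>140)&(g[...,2]>50)).astype(np.uint8)
    k,_,st,ce=cv2.connectedComponentsWithStats(m);print([(st[i].tolist(),ce[i].round(1).tolist()) for i in range(1,k) if st[i,4]>30])
print("expect head",[proj(c,L+R@ut*.019).round(1).tolist() for c in(cd,cs)])
E
python3 m.py
```

```text
clock: 22.1
tool_pos: [0.4529, -0.0003, 0.4335]
orientation: [-176.3, -9.2, -17.3]
force: [0.9, -0.2, -1.5]
opening: 0.0255
gripper_force: 30.0
clock: 22.77
tool_pos: [0.4864, 0.1087, 0.4403]
orientation: [179.4, -9.8, 8.5]
force: [-0.0, 0.6, -1.8]
opening: 0.0258
gripper_force: 30.0
clock: 22.93
tool_pos: [0.4864, 0.1084, 0.4409]
orientation: [179.5, -9.9, 8.0]
force: [0.6, 0.3, -0.9]
opening: 0.0261
gripper_force: 30.0
kin lens [0.5959 0.1212 0.1982] in label [ 0.042  -0.0029  0.1354] ang 2.4103519475591835
expect [[325.8 232.7]] [[370.9 194.7]]
[{'uv': [295.5, 275.5], 'confidence': 0.62}, {'uv': [311.8, 295.2], 'confidence': 0.37}] [{'uv': [368.2, 195.1], 'confidence': 0.76}, {'uv': [404.6, 223.2], 'confidence': 0.26}]
tri [0.61177605 0.15950581 0.1697531 ] in label [0.0396 0.0329 0.1002]
move [-0.017 -0.018  0.388]
[([323, 214, 26, 30, 438], [333.3, 230.0]), ([393, 215, 26, 15, 171], [406.5, 223.5]), ([407, 280, 16, 9, 52], [414.5, 284.8])]
[([82, 84, 10, 9, 61], [86.4, 88.2]), ([356, 179, 20, 20, 281], [365.8, 188.2]), ([309, 232, 13, 5, 51], [314.7, 234.1]), ([246, 248, 25, 20, 356], [258.3, 257.2])]
expect head [[[333.0, 227.4]], [[367.4, 187.0]]]
```

```bash
python3 -m creep '[[[-0.004,-0.0045,0.1,0,0],[-0.004,-0.0045,0.1,0,0],[-0.004,-0.0045,0.1,0,0],[-0.004,-0.0045,0.085,0,0],[0,0,0,0,0],[0,0,0,0,0],[0,0,0,0,0]]]'&& python3 m.py && python3 - <<'E'
from h import *
o=telemetry.get_obs();w=snapshot("wrist");d=snapshot("side")
A=cv2.resize(d["frame"][190:320,240:390],(450,390));B=cv2.resize(w["frame"],(350,262));C=np.zeros((390,350,3),np.uint8);C[:262]=B
cv2.imwrite("pics/scan.png",np.hstack([A,C])[:,:,::-1])
E
```

```text
clock: 23.72
tool_pos: [0.4964, 0.1129, 0.366]
orientation: [179.5, -10.0, 8.2]
force: [-0.9, 0.9, -0.8]
opening: 0.0258
gripper_force: 30.0
kin lens [0.6063 0.1261 0.1236] in label [0.0024 0.0005 0.0712] ang 2.5144840833375115
expect [[320.8 260.3]] [[373.4 223.8]]
[{'uv': [324.5, 260.3], 'confidence': 0.93}, {'uv': [387.5, 393.7], 'confidence': 0.28}] [{'uv': [369.4, 226.1], 'confidence': 0.76}]
tri [0.60034789 0.11948015 0.11576379] in label [-0.0078 -0.0053  0.0696]
move [-0.007  0.003  0.011]
[([400, 205, 19, 25, 251], [409.5, 216.5]), ([318, 244, 24, 27, 372], [327.7, 258.5]), ([406, 279, 17, 10, 61], [413.6, 284.8])]
[([82, 84, 10, 9, 61], [86.5, 88.2]), ([359, 208, 21, 19, 274], [369.0, 217.4]), ([309, 232, 12, 5, 48], [314.3, 234.1]), ([246, 247, 26, 21, 359], [258.5, 256.8])]
expect head [[[327.6, 255.6]], [[370.0, 216.3]]]
```

View pics/scan.png

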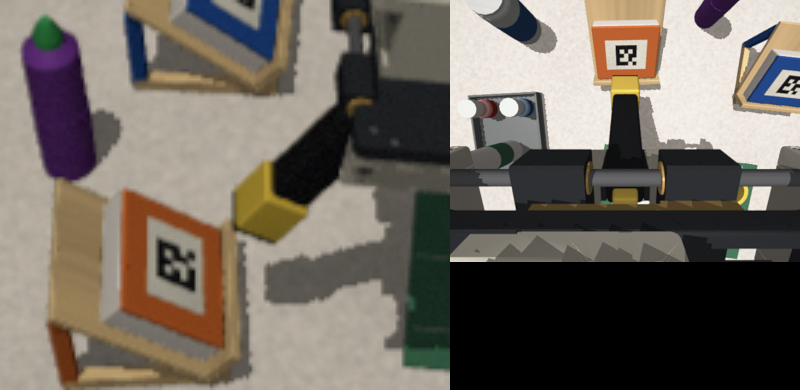

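The scanner is aligned with the orange label (head at crop 270,200, code at 180,265), about 70 mm off and clear of the easel. Now I hold it there.

```bash
Z='';python3 -m creep '[[[0,0,0,0,0],[0,0,0,0,0],[0,0,0,0,0],[0,0,0,0,0],[0,0,0,0,0],[0,0,0,0,0],[0,0,0,0,0],[0,0,0,0,0]]]' >/dev/null && python3 -m creep '[[[0,0,0,0,0],[0,0,0,0,0],[0,0,0,0,0],[0,0,0,0,0],[0,0,0,0,0],[0,0,0,0,0],[0,0,0,0,0],[0,0,0,0,0]]]' >/dev/null && python3 -m creep '[[[0,0,0,0,0],[0,0,0,0,0],[0,0,0,0,0],[0,0,0,0,0],[0,0,0,0,0],[0,0,0,0,0],[0,0,0,0,0],[0,0,0,0,0]]]' >/dev/null && python3 -m creep '[[[0,0,0,0,0],[0,0,0,0,0],[0,0,0,0,0],[0,0,0,0,0],[0,0,0,0,0],[0,0,0,0,0],[0,0,0,0,0],[0,0,0,0,0]]]' && python3 m.py
```

```text
clock: 26.68
tool_pos: [0.496, 0.1127, 0.3649]
orientation: [179.5, -9.9, 8.2]
force: [-0.4, -0.5, -0.2]
opening: 0.0258
gripper_force: 30.0
kin lens [0.6056 0.1259 0.1223] in label [0.0011 0.0004 0.0707] ang 2.446859272377666
expect [[321.2 260.7]] [[373.1 224.1]]
[{'uv': [321.3, 261.2], 'confidence': 0.96}] [{'uv': [369.8, 227.0], 'confidence': 0.64}]
tri [0.60486663 0.11975491 0.11459842] in label [-0.0051 -0.0056  0.0658]
move [-0.003  0.002  0.006]
[([400, 205, 19, 25, 251], [409.5, 216.6]), ([319, 244, 24, 27, 370], [328.2, 258.6]), ([406, 279, 17, 10, 60], [413.7, 284.9])]
[([82, 83, 10, 10, 62], [86.6, 88.0]), ([359, 208, 21, 20, 277], [368.8, 217.7]), ([309, 232, 12, 5, 48], [314.3, 234.1]), ([246, 247, 26, 21, 362], [258.4, 256.9])]
expect head [[[327.9, 255.9]], [[369.7, 216.7]]]
```

```bash
python3 -m creep '[[[-0.02,0,-0.1,0,0],[-0.02,0,-0.14,0,0],[-0.02,0,-0.14,0,0],[0,0,0,0.07,0],[0,0,0,0.07,0],[0,0,0,0.07,0],[0,0,0,0.07,0],[0,0,0,0,0]]]' && python3 - <<'E'
from h import *
o=telemetry.get_obs();print((RT(o).T@(np.array([.3815,-.2994,.4157])-o["tool_pos"])/.2).round(3),spinfor(np.rad2deg(np.arctan2(-.955,-.288)),o))
E
```

```text
clock: 27.55
tool_pos: [0.4711, 0.1098, 0.4378]
orientation: [-176.2, -9.2, -17.7]
force: [0.2, 0.3, -1.2]
opening: 0.0258
gripper_force: 30.0
[1.73e-01 2.09e+00 1.00e-03] (np.float64(-0.002), np.float64(-0.19999999999858176))
```

```bash
python3 -m creep '[[[0,0.19,0,0,0],[0,0.19,0,0,0],[0,0.19,0,0,0],[0,0.19,0,0,0],[0,0.19,0,0,0],[0,0.19,0,0,0],[0,0.19,0,0,0],[0,0.19,0,0,0]]]' && python3 -m creep '[[[-0.02,0.19,0,0,0],[-0.02,0.19,0,0,0],[-0.02,0.19,0,0,0],[0,0,0,0,0],[0,0,0,0,0],[0,0,0,0,0]]]' && cat > u.py <<'E'
from h import *
o=telemetry.get_obs();R=RT(o);C=np.array([.480,-.3195,0]);f=np.array([R[0,0],R[1,0],0]);f/=np.linalg.norm(f)
G=o["tool_pos"]+R[:,2]*.159;l=np.cross([0,0,1],f)
print("G f,l,z",((G-C)@f).round(4),((G-C)@l).round(4),G[2].round(4),"f az",np.rad2deg(np.arctan2(f[1],f[0])),"force",o["force"]@f)
prev=G
for F,z in((-125,200),(-125,114),(-115.6,114),(-100.4,128.2),(-82.9,139.4),(-63.7,147.4),(-42,152)):
    n=C+f*F/1000+np.array([0,0,z/1000]);print(F,z,(R.T@(n-prev)/.2).round(4).tolist());prev=n
E
python3 u.py; python3 - <<'E'
from h import *
o=telemetry.get_obs();R=RT(o);T=o["tool_pos"];ut,Lt=np.load("held.npy");L=T+R@Lt
d=snapshot("side");s=snapshot("scene")
print([proj(cam(c),L+R@ut*.019).round(1).tolist() for c in(d,s)])
for p in(d,s):
    g=cv2.cvtColor(p["frame"],cv2.COLOR_RGB2HSV);m=((g[...,0]>20)&(g[...,0]<35)&(g[...,1]>140)&(g[...,2]>50)).astype(np.uint8)
    k,_,st,ce=cv2.connectedComponentsWithStats(m);print([(st[i].tolist(),ce[i].round(1).tolist()) for i in range(1,k) if st[i,4]>30])
E
```

```text
clock: 28.22
tool_pos: [0.3826, -0.182, 0.4183]
orientation: [-176.3, -9.3, -17.1]
force: [0.8, -0.0, -0.0]
opening: 0.0263
gripper_force: 30.0
clock: 28.72
tool_pos: [0.3394, -0.2863, 0.4086]
orientation: [-176.3, -9.2, -17.3]
force: [-0.0, 0.1, -2.2]
opening: 0.026
gripper_force: 30.0
G f,l,z -0.1188 0.0002 0.2519 f az -17.32595636695711 force -0.07466545509755602
-125 200 [-0.072, 0.0176, 0.2509]
-125 114 [-0.0685, 0.0277, 0.4236]
-115.6 114 [0.0464, 0.0005, 0.0075]
-100.4 128.2 [0.0863, -0.0038, -0.0579]
-82.9 139.4 [0.0953, -0.0027, -0.0413]
-63.7 147.4 [0.1011, -0.0016, -0.0241]
-42 152 [0.1108, -0.0004, -0.0054]
[[[419.8, 102.3]], [[166.6, 221.0]]]
[([411, 93, 19, 23, 228], [419.8, 105.5]), ([392, 205, 27, 24, 382], [405.0, 216.7]), ([407, 281, 16, 8, 55], [414.3, 285.2])]
[([82, 85, 10, 7, 57], [86.6, 88.2]), ([158, 212, 19, 20, 296], [166.9, 221.5]), ([309, 232, 12, 5, 47], [314.4, 234.1]), ([246, 248, 25, 20, 344], [258.3, 257.3])]
```

```bash
python3 -m creep '[[[-0.028,0.009,0.135,0,0],[-0.028,0.009,0.135,0,0],[-0.028,0.009,0.135,0,0],[-0.028,0.009,0.135,0,0],[-0.026,0.009,0.11,0,0],[0,0,0,0,0],[0,0,0,0,0],[0,0,0,0,0]]]' && python3 u.py | head -1 && python3 -m creep '[[[0.023,0,0.004,0,0],[0.023,0,0.004,0,0],[0.043,-0.002,-0.029,0,0],[0.043,-0.002,-0.029,0,0],[0,0,0,0,0],[0,0,0,0,0]]]' && python3 u.py|head -1; python3 - <<'E'
from h import *
d=snapshot("side");s=snapshot("scene")
for p in(d,s):
    c=cam(p);g=cv2.cvtColor(p["frame"],cv2.COLOR_RGB2HSV);m=((g[...,0]>20)&(g[...,0]<35)&(g[...,1]>140)&(g[...,2]>50)).astype(np.uint8)
    k,_,st,ce=cv2.connectedComponentsWithStats(m);print([(st[i].tolist(),ce[i].round(1).tolist()) for i in range(1,k) if st[i,4]>30])
    o=telemetry.get_obs();R=RT(o);f=np.array([R[0,0],R[1,0],0]);f/=np.linalg.norm(f);G=o["tool_pos"]+R[:,2]*.159
    for th in(20,30,40):
        t=np.deg2rad(th);print(th,proj(c,G-.101*(-np.sin(t)*f+[0,0,np.cos(t)])).round(1))
E
```

```text
clock: 29.48
tool_pos: [0.3347, -0.2841, 0.2771]
orientation: [-176.3, -9.3, -17.2]
force: [-0.1, -0.1, -0.4]
opening: 0.0259
gripper_force: 30.0
G f,l,z -0.1237 0.0012 0.1205 f az -17.200848208247777 force -0.11298890552404207
clock: 29.98
tool_pos: [0.3576, -0.292, 0.2906]
orientation: [-176.2, -9.3, -17.4]
force: [-1.2, 0.3, -1.6]
opening: 0.0256
gripper_force: 30.0
G f,l,z -0.0994 0.0001 0.1341 f az -17.360866128186448 force -1.267880767194828
[([404, 138, 18, 21, 188], [412.0, 149.2]), ([392, 205, 27, 24, 380], [405.1, 216.7]), ([407, 279, 16, 10, 59], [413.6, 284.8])]
20 [[420.  150.2]]
30 [[414.1 146.3]]
40 [[408.9 141.6]]
[([82, 84, 10, 9, 62], [86.6, 88.1]), ([161, 211, 8, 6, 32], [164.4, 213.3]), ([309, 231, 12, 6, 48], [314.5, 234.0]), ([246, 248, 25, 20, 344], [258.3, 257.3]), ([169, 259, 17, 19, 246], [177.3, 268.3])]
20 [[175.7 267.4]]
30 [[175.1 269.2]]
40 [[174.3 269.7]]
```

```bash
python3 -m creep '[[[0.0477,-0.001,-0.019,0,0],[0.0477,-0.001,-0.019,0,0],[0.05,-0.001,-0.011,0,0],[0.05,-0.001,-0.011,0,0],[0,0,0,0,0],[0,0,0,0,0]]]' && python3 u.py|head -1; python3 -m creep '[[[0.037,0,-0.002,0,0],[0.037,0,-0.002,0,0],[0.037,0,-0.001,0,0],[0,0,0,0,0],[0,0,0,0,0]]]' && python3 u.py|head -1;  python3 - <<'E'
from h import *
d=snapshot("side");s=snapshot("scene")
for p in(d,s):
    c=cam(p);g=cv2.cvtColor(p["frame"],cv2.COLOR_RGB2HSV);m=((g[...,0]>20)&(g[...,0]<35)&(g[...,1]>140)&(g[...,2]>50)).astype(np.uint8)
    k,_,st,ce=cv2.connectedComponentsWithStats(m);print([(st[i].tolist(),ce[i].round(1).tolist()) for i in range(1,k) if st[i,4]>30])
    o=telemetry.get_obs();R=RT(o);f=np.array([R[0,0],R[1,0],0]);f/=np.linalg.norm(f);G=o["tool_pos"]+R[:,2]*.159
    for th in(-10,0,10,20):
        t=np.deg2rad(th);print(th,proj(c,G-.101*(-np.sin(t)*f+[0,0,np.cos(t)])).round(1))
E
```

```text
clock: 30.58
tool_pos: [0.3932, -0.303, 0.3084]
orientation: [-176.2, -9.3, -17.4]
force: [0.1, -0.4, -1.6]
opening: 0.026
gripper_force: 30.0
G f,l,z -0.062 0.0003 0.1518 f az -17.35798445675548 force 0.25488000773927544
clock: 31.0
tool_pos: [0.413, -0.3092, 0.3123]
orientation: [-176.2, -9.2, -17.4]
force: [-2.3, 0.9, -0.9]
opening: 0.0257
gripper_force: 30.0
G f,l,z -0.0416 0.0003 0.1557 f az -17.36664135957316 force -2.4965687963551684
[([404, 136, 16, 19, 200], [411.3, 145.8]), ([392, 205, 27, 24, 381], [405.0, 216.7]), ([407, 279, 16, 10, 51], [413.3, 284.9])]
-10 [[418.5 144.1]]
0 [[411.6 142.7]]
10 [[404.8 140.4]]
20 [[398.4 137.2]]
[([82, 84, 9, 9, 59], [86.3, 88.2]), ([157, 218, 10, 8, 59], [161.8, 221.4]), ([309, 232, 12, 5, 47], [314.4, 234.1]), ([246, 248, 25, 20, 343], [258.3, 257.3]), ([169, 257, 17, 20, 206], [177.3, 268.6])]
-10 [[174.3 263. ]]
0 [[174.4 268.3]]
10 [[174.3 272.5]]
20 [[173.9 275.8]]
```

```bash
python3 -m creep '[[[-0.015,0,-0.002,0,0],[0.016,-0.007,-0.1,0,0],[0.016,-0.007,-0.1,0,0],[0.08,0.013,0.012,0,0],[0.08,0.012,0.012,0,0],[0.067,0,0.013,0,0],[0,0,0,0,0],[0,0,0,0,0]]]' && python3 - <<'E'
from h import *
o=telemetry.get_obs();R=RT(o);C=np.array([.480,-.3195,0]);f=np.array([R[0,0],R[1,0],0]);f/=np.linalg.norm(f);l=np.cross([0,0,1],f)
G=o["tool_pos"]+R[:,2]*.159;print("G",((G-C)@f).round(4),((G-C)@l).round(4),G[2].round(4))
d=snapshot("side");s=snapshot("scene")
cen=[]
for p in(d,s):
    c=cam(p);g=cv2.cvtColor(p["frame"],cv2.COLOR_RGB2HSV);m=((g[...,0]>20)&(g[...,0]<35)&(g[...,1]>140)&(g[...,2]>50)).astype(np.uint8)
    k,_,st,ce=cv2.connectedComponentsWithStats(m);print([(st[i].tolist(),ce[i].round(1).tolist()) for i in range(1,k) if st[i,4]>30])
    # model: head silhouette centroid for a lens at f,l offsets
    def cen(F,Lo,z,th=0):
        pts=[C+f*(F+a)+l*(Lo+b)+np.array([0,0,z+h]) for a in(-.016,.016) for b in(-.016,.016) for h in(0,.038)]
        hull=cv2.convexHull(proj(c,np.array(pts)).astype(np.float32));M=cv2.moments(hull);return np.round([M["m10"]/M["m00"],M["m01"]/M["m00"]],1),cv2.boundingRect(hull.astype(int))
    z=G[2]-.119
    for a in((0,0,z),(.005,0,z),(0,.005,z),(0,0,z-.005)): print(np.round(a,3),cen(*a))
    print([(x["uv"],round(x["confidence"],2)) for x in nets.landmark_of(p,"lens")[:1]],proj(c,C+[0,0,z]).round(1))
E
```

```text
clock: 31.77
tool_pos: [0.4527, -0.3262, 0.3527]
orientation: [-176.2, -9.3, -17.4]
force: [-1.7, -0.0, -1.1]
opening: 0.0259
gripper_force: 30.0
G 0.0015 -0.0042 0.1961
[([389, 118, 16, 18, 202], [396.8, 127.1]), ([392, 205, 27, 24, 379], [405.1, 216.7]), ([407, 279, 16, 10, 62], [413.7, 285.0])]
[0.    0.    0.077] (array([396.8, 125. ]), (387, 113, 20, 24))
[0.005 0.    0.077] (array([394.9, 124.4]), (385, 112, 20, 25))
[0.    0.005 0.077] (array([396.1, 126.2]), (387, 114, 19, 25))
[0.    0.    0.072] (array([396.7, 126.6]), (387, 114, 19, 25))
[([396.4, 132.7], 0.93)] [[396.2 131.3]]
[([82, 85, 8, 8, 42], [85.3, 88.5]), ([151, 213, 9, 8, 62], [155.1, 216.6]), ([309, 232, 12, 5, 48], [314.3, 234.1]), ([247, 248, 24, 20, 342], [258.4, 257.3]), ([163, 255, 18, 22, 253], [172.2, 267.5])]
[0.    0.    0.077] (array([170.8, 265.5]), (161, 253, 20, 25))
[0.005 0.    0.077] (array([170.7, 267. ]), (161, 254, 20, 26))
[0.    0.005 0.077] (array([173.1, 265.2]), (163, 252, 20, 26))
[0.    0.    0.072] (array([171.2, 267.3]), (161, 254, 20, 26))
[([171.1, 270.8], 0.56)] [[172.5 272.2]]
```

```bash
python3 -m creep '[[[-0.012,0.0085,0.074,0,0],[-0.012,0.0075,0.074,0,0],[-0.012,0.005,0.074,0,0],[-0.012,0.005,0.074,0,0],[0,0,0,0,0],[0,0,0,0,0],[0,0,0,0,0]]]' && python3 -m creep '[[[-0.005,0.002,0.03,0,0],[0,0,0,0,0],[0,0,0,0,0],[0,0,0,0,0]]]' && python3 u.py | head -1
```

```text
clock: 32.55
tool_pos: [0.452, -0.3275, 0.2934]
orientation: [-176.3, -9.2, -17.3]
force: [0.7, -0.5, -2.1]
opening: 0.026
gripper_force: 30.0
clock: 32.88
tool_pos: [0.4518, -0.3273, 0.2866]
orientation: [-176.2, -9.2, -17.4]
force: [0.1, 0.2, -0.8]
opening: 0.026
gripper_force: 30.0
G f,l,z 0.0008 -0.0055 0.13 f az -17.35850463329569 force 0.04808764153852649
```

```bash
python3 -m creep '[[[-0.002,0.001,0.012,0,0],[0,0,0,0,0],[0,0,0,0,0],[0,0,0,0,0]]]' && python3 -m creep '[[[-0.002,0.001,0.012,0,0],[0,0,0,0,0],[0,0,0,0,0],[0,0,0,0,0]]]'
```

```text
clock: 33.22
tool_pos: [0.4518, -0.3274, 0.2838]
orientation: [-176.2, -9.2, -17.4]
force: [0.1, 0.1, -1.7]
opening: 0.0257
gripper_force: 30.0
clock: 33.55
tool_pos: [0.4519, -0.3275, 0.2819]
orientation: [-176.2, -9.2, -17.4]
force: [-0.8, 1.7, 4.8]
opening: 0.0258
gripper_force: 30.0
```

Contact with the floor (+6 N). Releasing: G z is about 0.125, as at the first grasp.

```bash
python3 -m creep '[[[0,0,0,0,0.3],[0,0,0,0,0.35],[0,0,0,0,0.4],[0,0,0,0,0.5],[0,0,0,0,0.7],[0,0,0,0,1],[0,0,0,0,1],[0,0,0,0,1]]]' && python3 -m creep '[[[0,0,0,0,1],[0,0,0,0,1],[0,0,0,0,1],[0,0,0,0,1],[0,0,0,0,1],[0,0,0,0,1],[0,0,0,0,1]]]' && python3 -m creep '[[[0.012,-0.005,-0.07,0,1],[0.025,-0.01,-0.15,0,1],[0.025,-0.01,-0.15,0,1],[0.025,-0.01,-0.15,0,1],[0.025,-0.01,-0.15,0,1],[0,0,0,0,1]]]' && python3 -m creep '[[[-0.2,0,0,0,1],[-0.2,0,0,0,1],[-0.15,0,0,0,1],[0,0,0,0,1],[0,0,0,0,1],[0,0,0,0,1]]]' && python3 - <<'E'
from h import *
o=telemetry.get_obs();w=snapshot("wrist");c=cam(w,o);d=snapshot("side");s=snapshot("scene")
for n,p,cc in(("w",w,c),("d",d,cam(d)),("s",s,cam(s))):
    g=cv2.cvtColor(p["frame"],cv2.COLOR_RGB2HSV);m=((g[...,0]>20)&(g[...,0]<35)&(g[...,1]>140)&(g[...,2]>50)).astype(np.uint8)
    k,_,st,ce=cv2.connectedComponentsWithStats(m);print(n,[(st[i].tolist(),ce[i].round(1).tolist(),onz(cc,ce[i],.158).round(3).tolist()) for i in range(1,k) if st[i,4]>25])
    print([(x["uv"],round(x["confidence"],2),onz(cc,x["uv"],.006).round(3)) for x in nets.landmark_of(p,"lens")[:1]],[(x["uv"],x["confidence"],onz(cc,x["uv"],.004).round(3)) for x in nets.landmark_of(p,"bottle")])
B=cv2.resize(w["frame"],(400,300));A=cv2.resize(d["frame"][80:180,350:440],(270,300));D=cv2.resize(d["frame"][320:450,300:440],(420,300));E2=cv2.resize(s["frame"][180:330,140:300],(320,300))
cv2.imwrite("pics/end.png",np.vstack([np.hstack([B,A,np.zeros((300,70,3),np.uint8)]),np.hstack([D,E2])])[:,:,::-1])
E
```

```text
clock: 34.22
tool_pos: [0.4517, -0.3274, 0.2813]
orientation: [-176.2, -9.2, -17.4]
force: [0.1, 0.4, -0.6]
opening: 0.0623
gripper_force: 0.0
clock: 34.8
tool_pos: [0.4517, -0.3274, 0.2814]
orientation: [-176.2, -9.2, -17.4]
force: [-0.2, -0.4, 0.0]
opening: 0.0877
gripper_force: 0.0
clock: 35.3
tool_pos: [0.4535, -0.3283, 0.4245]
orientation: [-176.4, -9.8, -17.3]
force: [1.1, -0.8, 1.4]
opening: 0.0874
gripper_force: 0.0
clock: 35.8
tool_pos: [0.349, -0.2952, 0.4005]
orientation: [-176.3, -9.3, -17.4]
force: [0.9, -0.6, 0.1]
opening: 0.0877
gripper_force: 0.0
w [([306, 98, 26, 28, 693], [318.6, 111.4], [0.478, -0.316, 0.158]), ([310, 123, 34, 37, 411], [330.9, 149.0], [0.452, -0.317, 0.158]), ([128, 204, 57, 52, 1450], [155.4, 229.3], [0.436, -0.183, 0.158])]
[([329.0, 142.9], 0.79, array([ 0.479, -0.317,  0.006]))] []
d [([396, 102, 8, 7, 45], [399.3, 104.7], [0.479, -0.315, 0.158]), ([388, 141, 15, 9, 63], [395.9, 145.8], [0.482, -0.17, 0.158]), ([392, 205, 27, 24, 379], [405.1, 216.7], [0.457, 0.033, 0.158]), ([407, 279, 16, 10, 60], [413.6, 285.0], [0.438, 0.187, 0.158])]
[([394.1, 154.5], 0.66, array([ 0.48 , -0.316,  0.006]))] [([265.5, 243.9], 0.79, array([0.748, 0.005, 0.004])), ([388.5, 393.5], 0.6, array([0.464, 0.317, 0.004])), ([308.5, 296.2], 0.34, array([0.635, 0.13 , 0.004]))]
s [([82, 84, 10, 9, 61], [86.5, 88.3], [-0.591, -0.291, 0.158]), ([309, 232, 12, 5, 48], [314.3, 234.1], [0.613, -0.036, 0.158]), ([162, 239, 10, 9, 69], [166.4, 242.8], [0.482, -0.318, 0.158]), ([246, 248, 25, 20, 342], [258.3, 257.3], [0.625, -0.173, 0.158]), ([168, 278, 17, 14, 121], [177.5, 286.5], [0.628, -0.341, 0.158])]
[([177.2, 295.0], 0.69, array([ 0.475, -0.32 ,  0.006]))] [([400.5, 209.6], 0.83, array([0.448, 0.342, 0.004])), ([360.6, 317.9], 0.66, array([0.748, 0.   , 0.004]))]
```

Three cameras agree: the cap and lens sit at the same x,y (0.479, -0.316), so the scanner is upright and centred in the dock. The bottle is still in the tray at (0.465, 0.32).

```bash
python3 -c "
from plant import workorder
print(workorder.close_job())"
```

```text
the job is handed in; nothing more can be done
None
```

The job is handed in: the bottle stands in the tray, the orange label was scanned from about 7 cm and held for about 3 s, and the scanner is back upright in its dock; no pass/fail verdict was returned, so this rests on camera and force readings.

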